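# Fit the charged battery to the work lamp

## Robot

A 6-joint arm with a two-finger parallel gripper is mounted at the origin on the work surface. World frame = base frame: x ahead of the robot, y to its left, z up, the work surface at z = 0. Lengths are in m, angles in rad, forces in N, time in s.
With the tool pointing down it reaches from about 0.25 to 0.725 m from the base axis. Payload 4 kg.
Tool frame: the origin (TCP) lies midway between the tips of the shut fingers; the grasp point (between the pads) lies 19 mm behind it (ctrl.grip_point_offset is the distance from the TCP to the grasp point, in m); z points along the fingers, y is the line along which they close (so a half turn about z gives the same grasp; the last joint's range is limited). The gripper opens to 85 mm and grips with 20 to 120 N. Pads are 22 mm wide; open, the fingers measure 114 mm over their backs; the gripper's body (76 mm by 85 mm) begins 54 mm behind the grasp point. The pads swing forward as they close: fully open they stand 13 mm farther back than shut.
Start: joints at [1.189, 0.241, 0.005, 1.335, 0, 1.571], TCP at [0.186, 0.464, 0.231] pointing down, gripper open.
Joint ranges: [-2.72, 2.72], [-1.05, 1.87], [-1.09, 1.28], [-1.99, 2.15], [-1.42, 1.44], [-3.14, 3.14]. Speed limits (rad/s): [2.79, 2.79, 3.14, 3.14, 3.14, 3.14].

## Interface

Orientations are given as a unit quaternion [x, y, z, w].
In Python, from workcell import ctrl, snapshot, get_calibration gives the robot as it stands.
- The arm moves only by the shell command python3 -m jog 'ROWS' [FORCE]. ROWS is JSON, a list of rows, each an object with "fingers": the finger opening in mm, from 0 to 85.4; "slide": the shift along the tool's x, y, z in mm, a list of three; "rotation": the turn, a rotation vector about the tool's x, y, z in rad, a list of three. In form: [{"fingers": fingers, "slide": [dx, dy, dz], "rotation": [wx, wy, wz]}, ...]. A call has 1 to 10 rows; each row is the pose to reach, as a shift and turn from the pose commanded when the call began, along the tool's axes at that moment; what a row does not reach only later rows make up. A row lasts 1/12 s, in which the tool goes at most 41.7 mm and 7.16 degrees, less where a joint would pass 70% of its speed; a pose out of reach is approached as far as the arm can. A call with a gripper value outside its range is refused whole. The fingers move at their own pace and stop on an object; FORCE is the grip in N (left out, the last holds). Time passes only in rows, so rows that repeat a pose let the fingers close. It gives the time, the measured TCP pose, the force, the opening and the grip force at its end, in the units of the state.
- ctrl.state(): the state, without advancing time (a new reading comes with each control period).
- snapshot(name): name is "scene" or "top"; returns (picture, depth): 384x512x3 uint8, red, green, blue; 384x512 float32, m along the optical axis (not along the pixel's ray), 0 where there is no reading.
- get_calibration(name): a dict with "intrinsics" (3x3 intrinsics, pixels), "xyz" and "orientation" of the camera in the world. Camera axes: x right, y down, z forward; pixel columns grow to the right and rows downward; lengths in m; the calibration is good to about 2 mm. A picture is of the moment at which its call begins. get_calibration takes no time and is no camera call.
- ctrl.close_job(): hands the job in; it is judged then, once.
The state is a dict: "time": time; "joint_positions": joint angles; "qvel": joint speeds; "effort": joint torques, N m; "tool_pos": TCP position; "tool_rot": TCP orientation; "contact_force": force on the tool from outside, world axes, zero at the start; "ft_torque": the same for the moment, N m; "opening": opening from 0.0 (shut) to 1.0 (fully open); "grasp_force": force on a finger pad.
Only numpy, scipy, OpenCV 4.12 (cv2) and the standard library are available. Lean on these libraries where they do the work, as an engineer would, in place of code of your own. Each camera call takes 0.05 s, during which the arm holds its last target. There are 200 camera calls.

## Task

The charged battery pack sits latched in its charger: press the charger's catch pad to release it, draw the pack out, and slide it into the rail of the work lamp until the lamp's catch clicks and holds it, then let go. Work gently: do not force the pad or the pack against its stop, and leave the other things on the bench alone.

Things in the scene. Friction and masses are not known exactly. Their poses are not given: they have to be found in the camera images.
- battery: Black battery pack, 0.42 kg. Body 84 (x) x 50 (y) x 40 mm, upright sides to grip across y; under it a grey dovetail tongue, 84 long, 10 high, 24 wide at its top and 40 at its bottom. Origin: centre of the tongue's underside; +x is the end that enters a rail first, z up. Body underside 11.5 and top 51.5 mm above the origin. A notch for the catch lies under the leading end
- charger: Grey charger, fixed; base 151 x 84 mm, 30 mm high, with an open-topped, slick dovetail rail on top. Origin: on the table, under the origin of a pack that is home; the pack slides on the base's top, 30 mm above it. In is +x, out is -x. Rail x = -10 to 40 mm, 66 mm wide over all, 10 mm high; 1.2 mm play to each side and upward. The base runs x = -55 to 96, y = -42 to 42 mm
- charger_mouth (a point): Middle of the flared mouth of the charger's rail, on the base's top, 25 mm along -x from the charger's origin. The mouth opens 3.5 mm to each side; in front of it 30 mm of the base's flat top is left to set a pack on. A pack 70 mm out is clear of rail and mouth and can be lifted
- charger_stop (a point): Foot of the charger's upright catch block (60 wide, 26 mm high, on the base's top), 52 mm along +x from the charger's origin. A spring ejector comes out of it: as the catch lets go it pushes the pack 10 to 16 mm out, where it stays when the pad is let go
- charger_pad (a point): Centre of the top of the charger's catch pad: flat, black, 24 (x) x 36 (y) mm, at the charger's far end, 78 mm along +x from the charger's origin and 60 mm above the table when up, 4 mm above the catch block. Press straight down; travel 7.5 mm
- charger_catch (a joint): How far the charger's catch is pressed down, m: 0 up (holding), the pack comes free at about 0.005, end stop 0.0075. Its spring takes 3 N at the start and 6.3 N at the end, and up to 3 N more of friction while the ejector leans on it; beyond the end stop it is rigid
- lamp: Grey work lamp, fixed: base, rail, catch block, pad and ejector of the charger's sizes, origin and axes as there; beside the rail, on its +y side, a floodlight head (x = -30 to 55, y = 94 to 134 mm, 118 mm high). The catch block is set by hand, so the pack clicks home anywhere from 7 mm short of the origin to 7 mm past it: only the click tells
- lamp_mouth (a point): Middle of the flared mouth of the lamp's rail, on the base's top, 25 mm along -x from the lamp's origin; as the charger's. Set the pack flat on the base in front of it with its leading end towards +x, or just above, then slide it in
- lamp_stop (a point): Point on the lamp's base 52 mm along +x from its origin, where the catch block stands when set to the middle. Its ejector meets the pack 12 mm before home and pushes back with 5 N rising to 13 N; the catch and friction add up to 8 N. About 2 mm past the click is a rigid stop. Let go, the pack is pushed back 1 to 3 mm against the catch
- lamp_catch (a joint): How far the lamp's catch is down, m: 0 up. The pack's leading end pushes it down to 0.005 on its way: it starts down about 30 mm before home, is fully down from 19 mm before home on, and springs up to 0 (the click) when the pack is home
- hammer: Claw hammer, 300 mm, lying: leave alone
- offcut: Wood offcut 90 x 40 x 18 mm: leave alone
- tape_measure: Tape measure 64 x 36 x 60 mm: leave alone
- glue: White glue bottle, 160 mm high: leave alone
- brads: Jar of brads, 70 mm high: leave alone
- moulding: Strip of wooden moulding, 300 mm long: leave alone
- tin: Open tin, 90 mm high: leave alone
Mind the look-alikes: they are no part of the job. What is shaped like the battery but green or red is not meant.

How it is judged:
By the outcome, as a careful person would: the job done as asked, in the order asked, and still so for the second after the job is handed in, with the robot touching nothing.
It also fails if it takes over 64 s, if anything falls off the work surface, if the arm or the gripper's body presses on something with over 40 N, if the wrist force passes 120 N, or if a joint passes its speed limit or range.

## Working session

There is one attempt and no reset: what is moved stays moved. The work goes in short steps, Python scripts to look and compute and a shell command to move; the robot and the scene stay as the last step left them, time stands still between calls to the robot, and variables do not carry over. Pictures are saved under pics/ and viewed, at most 10 in all, crops included, and the job is handed in when it is done.

```bash
mkdir -p pics
cat > h.py <<'E'
import numpy as np,cv2
from scipy.spatial.transform import Rotation as R
from workcell import ctrl,snapshot,get_calibration
def cal(n):
    c=get_calibration(n);return np.array(c["intrinsics"]),np.array(c["xyz"]),R.from_quat(c["orientation"]).as_matrix()
def plane(n,uv,z):
    K,t,M=cal(n);uv=np.atleast_2d(uv).astype(float)
    d=(M@np.linalg.inv(K)@np.c_[uv,np.ones(len(uv))].T).T
    return t+d*((z-t[2])/d[:,2])[:,None]
def cloud(n,dep):
    K,t,M=cal(n);v,u=np.mgrid[:384,:512]
    p=np.stack([u,v,np.ones_like(u)],-1)@np.linalg.inv(K).T*dep[...,None]
    return p@M.T+t
E
python3 - <<'E'
from h import *
s=ctrl.state();print(s)
for n in("scene","top"):
    p,d=snapshot(n);np.savez(f"pics/{n}0.npz",p=p,d=d);cv2.imwrite(f"pics/{n}0.png",cv2.resize(p[...,::-1],(768,576)));print(n,cal(n))
E
```

```text
{'time': 0.0, 'joint_positions': array([1.18900280e+00, 2.41407031e-01, 3.71927445e-03, 1.33520989e+00,
       1.92234503e-05, 1.57079499e+00]), 'qvel': array([ 2.37435719e-04, -8.78140563e-05, -6.07340560e-04, -1.89394928e-03,
       -1.36326616e-04, -9.91871922e-04]), 'effort': array([ 1.05778832e-03, -3.72315896e+01,  2.52408278e+01,  1.67654618e-02,
        1.56354649e-04, -1.36198389e-05]), 'tool_pos': array([0.1860493 , 0.4634083 , 0.23041405]), 'tool_rot': array([ 1.89738694e-01,  9.81834061e-01, -1.02975055e-03, -2.08789489e-04]), 'contact_force': array([-0.35228638, -0.21305821,  0.60647477]), 'ft_torque': array([-0.00349358,  0.06278458,  0.02170418]), 'grasp_force': 0.0, 'opening': 0.9985542138765652}
scene (array([[364.83480711,   0.        , 256.01083167],
       [  0.        , 364.83480711, 190.0798276 ],
       [  0.        ,   0.        ,   1.        ]]), array([ 1.01412295, -0.4977392 ,  1.15304395]), array([[ 0.7501144 ,  0.55473186, -0.36000131],
       [ 0.66114742, -0.61707412,  0.426736  ],
       [ 0.01457656, -0.55811476, -0.82963573]]))
top (array([[495.77558147,   0.        , 253.2531632 ],
       [  0.        , 495.77558147, 181.36250511],
       [  0.        ,   0.        ,   1.        ]]), array([0.43526042, 0.04910535, 1.56922232]), array([[-0.02386668, -0.99757457,  0.06538625],
       [-0.99961805,  0.0229017 , -0.01546819],
       [ 0.01393321, -0.06573046, -0.99774013]]))
```

View pics/top0.png

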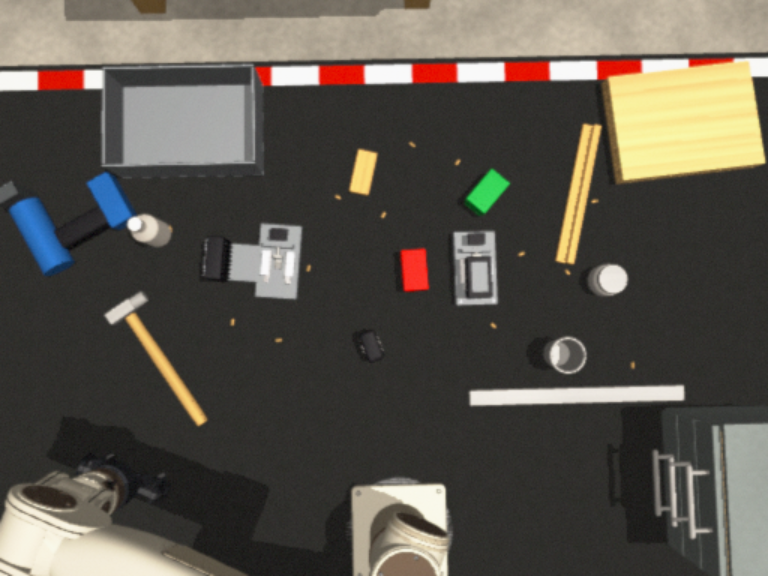

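View pics/scene0.png

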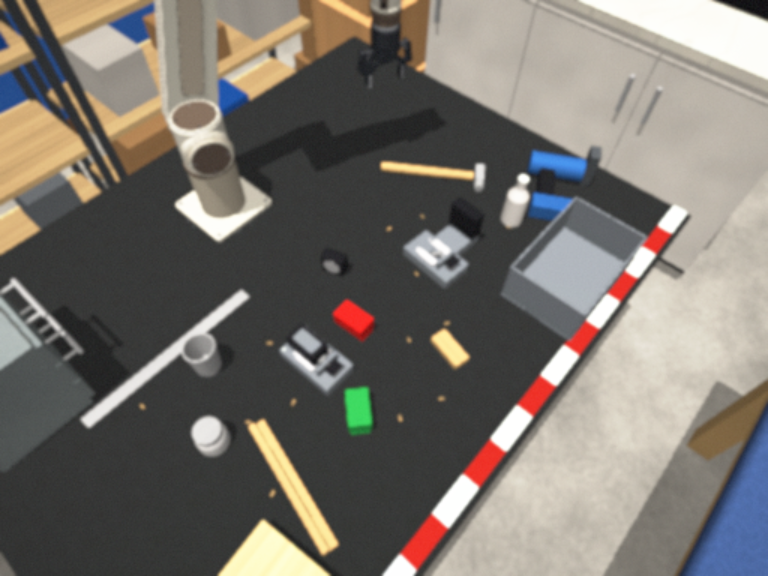

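The top view shows the charger with a black pack at about (478,270) and its pad at (474,239). The lamp is at (280,262), with its pad at (278,234) and its head at (215,258). There are three pack-like blocks: red (414,270), green (487,192) and black (480,275). Only the black one is the battery, and it sits in the charger. I'll confirm that in a crop and measure.

Run:
```python
from h import *
T=np.load("pics/top0.npz");S=np.load("pics/scene0.npz")
c1=T['p'][145:210,290:345];c2=T['p'][140:205,125:210];c3=S['p'][210:265,180:240]
f=lambda c,w:cv2.resize(c[...,::-1],(w,400),interpolation=cv2.INTER_CUBIC)
cv2.imwrite("pics/crop1.png",np.hstack([f(c1,300),f(c2,300),f(c3,200)]))
for n,D in(("top",T),("scene",S)):
    P=cloud(n,D['d'])
    for nm,(xa,xb,ya,yb) in dict(ch=(.3,.56,-.22,-.06),lamp=(.3,.56,.13,.4)).items():
        m=(P[...,0]>xa)&(P[...,0]<xb)&(P[...,1]>ya)&(P[...,1]<yb)&(P[...,2]>.018)&(D['d']>0)
        q=P[m];h,e=np.histogram(q[:,2],np.arange(.015,.135,.005))
        print(n,nm,m.sum(),dict(zip((e[:-1]*1000).round().astype(int),h)))
        for a,b in((.02,.036),(.052,.066),(.07,.1)):
            k=q[(q[:,2]>a)&(q[:,2]<b)]
            if len(k)>8:
                r=cv2.minAreaRect((k[:,:2]*1000).astype(np.float32));print('  ',a,b,len(k),k[:,2].mean().round(4),np.round(r[0],1),np.round(r[1],1),round(r[2],1))
```

```text
top ch 924 {np.int64(15): np.int64(4), np.int64(20): np.int64(20), np.int64(25): np.int64(116), np.int64(30): np.int64(144), np.int64(35): np.int64(44), np.int64(40): np.int64(34), np.int64(45): np.int64(23), np.int64(50): np.int64(41), np.int64(55): np.int64(16), np.int64(60): np.int64(9), np.int64(65): np.int64(4), np.int64(70): np.int64(9), np.int64(75): np.int64(111), np.int64(80): np.int64(249), np.int64(85): np.int64(97), np.int64(90): np.int64(3), np.int64(95): np.int64(0), np.int64(100): np.int64(0), np.int64(105): np.int64(0), np.int64(110): np.int64(0), np.int64(115): np.int64(0), np.int64(120): np.int64(0), np.int64(125): np.int64(0)}
   0.02 0.036 292 0.0301 [ 512.2 -139.4] [ 93.8 153. ] 0.6
   0.052 0.066 53 0.0561 [ 518.8 -104.5] [91.3 76.2] 88.1
   0.07 0.1 469 0.0823 [ 518.8 -173.3] [52.  82.2] 89.6
top lamp 1062 {np.int64(15): np.int64(6), np.int64(20): np.int64(42), np.int64(25): np.int64(269), np.int64(30): np.int64(343), np.int64(35): np.int64(121), np.int64(40): np.int64(57), np.int64(45): np.int64(11), np.int64(50): np.int64(2), np.int64(55): np.int64(5), np.int
[... 1497 characters left out ...]
t64(159), np.int64(35): np.int64(47), np.int64(40): np.int64(27), np.int64(45): np.int64(6), np.int64(50): np.int64(4), np.int64(55): np.int64(6), np.int64(60): np.int64(7), np.int64(65): np.int64(4), np.int64(70): np.int64(9), np.int64(75): np.int64(4), np.int64(80): np.int64(5), np.int64(85): np.int64(6), np.int64(90): np.int64(4), np.int64(95): np.int64(10), np.int64(100): np.int64(5), np.int64(105): np.int64(6), np.int64(110): np.int64(13), np.int64(115): np.int64(44), np.int64(120): np.int64(9), np.int64(125): np.int64(0)}
   0.02 0.036 359 0.0299 [523.4 269.5] [146.7  72.7] 89.1
   0.052 0.066 15 0.0592 [542.5 337.2] [ 7.5 33.2] 79.8
   0.07 0.1 38 0.0852 [542.3 335.9] [11.4 32.9] 85.7
```

View pics/crop1.png

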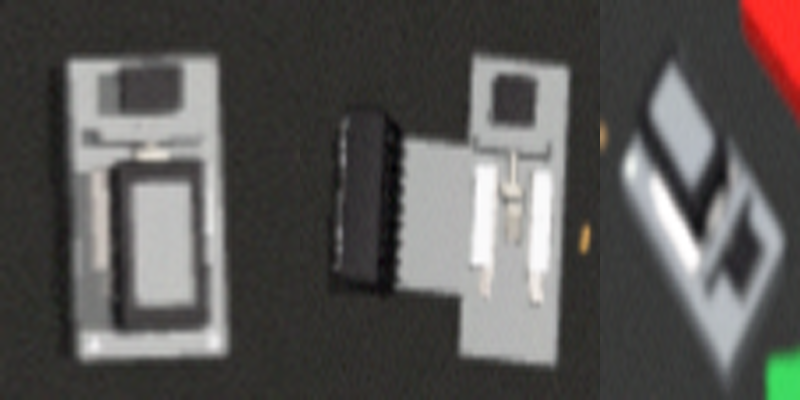

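The left and right crops show the black pack, with a grey label, in the charger; the red and green blocks lie apart from it. My boxes clipped the far ends at x=0.56, so I'm measuring again with masks cast onto planes from both views.

Run:
```python
from h import *
def rect(q,nm):
    r=cv2.minAreaRect((q[:,:2]*1000).astype(np.float32));print(nm,len(q),'z',(q[:,2].mean()*1000).round(1),np.round(r[0],1),np.round(r[1],1),round(r[2],1),'med',np.round(np.median(q,0)*1000,1))
for n in("top","scene"):
    D=np.load(f"pics/{n}0.npz");P=cloud(n,D['d']);p=D['p'].astype(int);d=D['d']
    hsv=cv2.cvtColor(D['p'],cv2.COLOR_RGB2HSV);grey=(hsv[...,1]<60)
    def sel(xa,xb,ya,yb,za,zb,extra):
        m=(P[...,0]>xa)&(P[...,0]<xb)&(P[...,1]>ya)&(P[...,1]<yb)&(P[...,2]>za)&(P[...,2]<zb)&(d>0)&extra
        m=m.astype(np.uint8);k,l,s,_=cv2.connectedComponentsWithStats(m)
        return l==1+np.argmax(s[1:,4])
    br=grey&(hsv[...,2]>90)
    for nm,b in dict(ch=(.4,.72,-.24,-.07),lamp=(.4,.72,.15,.31)).items():
        m=sel(*b,.022,.045,br);v,u=np.nonzero(m)
        rect(P[m],n+' '+nm+' base cloud')
        # bare: cast base pixels on plane
        rect(plane(n,np.c_[u,v],.03),n+' '+nm+' base plane')
    m=sel(.4,.72,-.24,-.07,.07,.1,grey);rect(P[m],n+' pack')
    v,u=np.nonzero(m);rect(plane(n,np.c_[u,v],.0815),n+' pack plane')
    for nm,b in dict(ch=(.59,.66,-.22,-.1),lamp=(.56,.66,.2,.32)).items():
        m=sel(*b,.045,.07,grey&(hsv[...,2]<90));rect(P[m],n+' '+nm+' pad')
    m=sel(.4,.72,.15,.42,.1,.13,grey);rect(P[m],n+' head')
```

```text
top ch base cloud 637 z 31.5 [ 541. -173.] [150.8  85.2] 0.6 med [ 551.5 -154.3   31.3]
top ch base plane 637 z 30.0 [ 541. -173.] [151.1  84.8] 0.5 med [ 552.2 -154.2   30. ]
top lamp base cloud 1360 z 31.8 [566.1 251.9] [117.9 151. ] 84.3 med [556.1 247.   31.2]
top lamp base plane 1360 z 30.0 [566.  252.4] [119.3 151.1] 84.1 med [556.5 246.8  30. ]
top pack 473 z 82.3 [ 519.  -173.3] [52.  82.5] 89.6 med [ 519.4 -172.3   82.3]
top pack plane 473 z 81.5 [ 518.8 -173. ] [51.3 81.5] 88.7 med [ 519.7 -172.4   81.5]
top ch pad 66 z 60.9 [ 599.7 -171.5] [31.5 16.4] 88.6 med [ 599.8 -171.    60.8]
top lamp pad 82 z 61.0 [617.8 232.5] [31.6 22.1] 89.1 med [616.9 232.4  60.8]
top head 373 z 117.1 [567.  349.1] [40.3 84.9] 85.4 med [565.8 349.  117.6]
scene ch base cloud 465 z 31.2 [ 542.5 -170.7] [152.1  86. ] 0.6 med [ 574.4 -197.2   30.2]
scene ch base plane 465 z 30.0 [ 543.2 -172.3] [152.7  85.9] 1.0 med [ 574.4 -196.2   30. ]
scene lamp base cloud 722 z 31.4 [566.  251.5] [118.2 154.6] 85.8 med [559.7 237.2  30.5]
scene lamp base plane 722 z 30.0 [568.1 251.2] [121.  154.5] 85.9 med [558.8 237.6  30. ]
scene pack 370 z 80.5 [ 521.7 -171.5] [86.5 50.9] 0.2 med [ 524.7 -173.9   80.8]
scene pack plane 370 z 81.5 [ 524.7 -173.5] [89.1 52.2] 0.5 med [ 524.4 -173.9   81.5]
scene ch pad 57 z 59.4 [ 600.9 -172.3] [21.3 30.1] 1.2 med [ 601.1 -173.    59.5]
scene lamp pad 48 z 59.3 [615.6 230.7] [25.5 37.4] 7.4 med [616.9 230.7  59.7]
scene head 213 z 114.9 [568.2 350.1] [40.5 86.2] 83.1 med [571.6 344.9 116.4]
```

```bash
cat >> h.py <<'E'
def to(x,y,z,yawy):
    "slide/rotation to reach tcp mm with tool y at world angle yawy deg, pointing down"
    s=ctrl.state();A=R.from_quat(s['tool_rot']);a=np.deg2rad(yawy)
    Y=np.array([np.cos(a),np.sin(a),0]);Z=np.array([0,0,-1.]);B=R.from_matrix(np.c_[np.cross(Y,Z),Y,Z])
    d=A.inv().apply(np.array([x,y,z])-s['tool_pos']*1000);r=(A.inv()*B).as_rotvec()
    print('tcp',s['tool_pos'].round(4),'t',round(s['time'],2),'F',s['contact_force'].round(1),'slide',d.round(1),'rot',r.round(4),'rows',max(np.linalg.norm(d)/41.7,np.rad2deg(np.linalg.norm(r))/7.16).round(1),'j',s['joint_positions'].round(2))
E
python3 - <<'E'
from h import *
to(602,-172.5,120,90.5)
for n in("top","scene"):
    D=np.load(f"pics/{n}0.npz");hsv=cv2.cvtColor(D['p'],cv2.COLOR_RGB2HSV);P=cloud(n,D['d'])
    m=((hsv[...,1]<60)&(hsv[...,2]>90)&(P[...,2]>.018)&(P[...,2]<.05)&(P[...,0]>.4)&(P[...,0]<.72)&(P[...,1]>.15)&(P[...,1]<.31)).astype(np.uint8)
    v,u=np.nonzero(m);q=plane(n,np.c_[u,v],.03)[:,:2]*1000
    # extremes: -y edge (per x bin), far and near edges (per y bin)
    def edge(key,val,lo,hi,mx):
        k=np.arange(lo,hi,5);pts=[]
        for a in k:
            w=(q[:,key]>=a)&(q[:,key]<a+5)
            if w.any(): j=np.argmax(q[w,val]) if mx else np.argmin(q[w,val]);pts.append(q[w][j])
        f=cv2.fitLine(np.array(pts,np.float32),cv2.DIST_HUBER,0,.01,.01).ravel();return f
    for nm,a in dict(right=(0,1,505,620,False),near=(1,0,205,270,False),far=(1,0,205,260,True)).items():
        f=edge(*a);print(n,nm,f.round(3),'ang',np.degrees(np.arctan(f[1]/f[0])).round(2))
    w=(hsv[...,2]>235)&(m>0);v,u=np.nonzero(w);qq=plane(n,np.c_[u,v],.04)[:,:2]*1000;print('rail',len(qq),cv2.minAreaRect(qq.astype(np.float32)))
E
```

```text
tcp [0.1861 0.4635 0.2305] t 0.1 F [ 0.4 -0.7  0.1] slide [-622.9 -435.   111.3] rot [-0.0019 -0.0004 -0.3905] rows 18.4 j [1.19 0.24 0.   1.34 0.   1.57]
top right [ 9.96000e-01 -9.30000e-02  5.63363e+02  1.94074e+02] ang -5.35
top near [5.30000e-02 9.99000e-01 4.89475e+02 2.30830e+02] ang 86.98
top far [9.30000e-02 9.96000e-01 6.38023e+02 2.33563e+02] ang 84.69
rail 152 ((554.5301513671875, 237.0601806640625), (64.14656829833984, 59.38090896606445), 83.54450988769531)
scene right [ 9.96000e-01 -8.70000e-02  5.59449e+02  1.91415e+02] ang -4.98
scene near [6.70000e-02 9.98000e-01 4.91497e+02 2.37749e+02] ang 86.13
scene far [3.10000e-02 1.00000e+00 6.42602e+02 2.34760e+02] ang 88.2
rail 118 ((552.9335327148438, 240.48960876464844), (68.19908142089844, 62.04293441772461), 78.92613983154297)
```

```bash
A='{"fingers":0,"slide":[-300,-210,50],"rotation":[0,0,-0.39]}'
python3 -m jog '[{"fingers":0,"slide":[-623,-435,111],"rotation":[0,0,-0.39]},{"fingers":0,"slide":[-623,-435,111],"rotation":[0,0,-0.39]},{"fingers":0,"slide":[-623,-435,111],"rotation":[0,0,-0.39]},{"fingers":0,"slide":[-623,-435,111],"rotation":[0,0,-0.39]},{"fingers":0,"slide":[-623,-435,111],"rotation":[0,0,-0.39]},{"fingers":0,"slide":[-623,-435,111],"rotation":[0,0,-0.39]},{"fingers":0,"slide":[-623,-435,111],"rotation":[0,0,-0.39]},{"fingers":0,"slide":[-623,-435,111],"rotation":[0,0,-0.39]},{"fingers":0,"slide":[-623,-435,111],"rotation":[0,0,-0.39]},{"fingers":0,"slide":[-623,-435,111],"rotation":[0,0,-0.39]}]' 40
python3 -c "
from h import *
to(602,-172.5,120,90.5)"
```

```text
time: 0.93
tool_pos: [0.4065, 0.1265, 0.1723]
tool_rot: [-0.004, 1.0, 0.0, -0.0]
contact_force: [0.5, 0.1, -0.3]
opening: 0.004
grasp_force: 0.0
tcp [0.4065 0.1265 0.1723] t 0.93 F [ 0.5  0.1 -0.3] slide [-193.  -300.6   52.3] rot [ 0.     -0.0002 -0.0005] rows 8.7 j [ 0.3   0.13 -0.29  1.15  0.    0.29]
```

```bash
python3 -m jog '[{"fingers":0,"slide":[-193,-301,52],"rotation":[0,0,0]},{"fingers":0,"slide":[-193,-301,52],"rotation":[0,0,0]},{"fingers":0,"slide":[-193,-301,52],"rotation":[0,0,0]},{"fingers":0,"slide":[-193,-301,52],"rotation":[0,0,0]},{"fingers":0,"slide":[-193,-301,52],"rotation":[0,0,0]},{"fingers":0,"slide":[-193,-301,52],"rotation":[0,0,0]},{"fingers":0,"slide":[-193,-301,52],"rotation":[0,0,0]},{"fingers":0,"slide":[-193,-301,52],"rotation":[0,0,0]},{"fingers":0,"slide":[-193,-301,52],"rotation":[0,0,0]},{"fingers":0,"slide":[-193,-301,52],"rotation":[0,0,0]}]'
python3 - <<'E'
from h import *
to(602,-172.5,63,90.5)
p,d=snapshot("top");cv2.imwrite("pics/top1.png",cv2.resize(p[130:230,270:370,::-1],(600,600),interpolation=cv2.INTER_CUBIC))
E
```

```text
time: 1.77
tool_pos: [0.6031, -0.176, 0.1182]
tool_rot: [-0.001, 1.0, -0.001, -0.0]
contact_force: [0.8, 0.3, 0.1]
opening: 0.0
grasp_force: 0.0
tcp [ 0.6031 -0.176   0.1182] t 1.77 F [0.8 0.3 0.1] slide [ 1.   3.5 55.2] rot [-0.0014 -0.0007 -0.0061] rows 1.3 j [-0.28  0.56  0.18  1.2  -0.   -0.29]
```

View pics/top1.png

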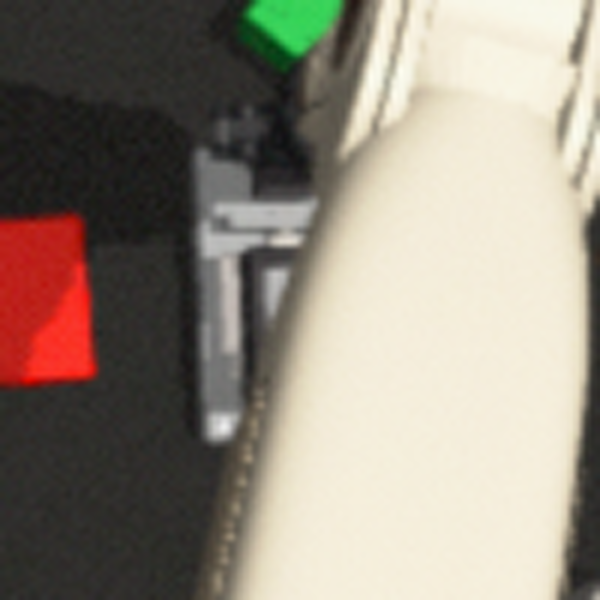

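The arm hides most of the charger here: the catch block is at about (260,215) in this crop, and the pad lies under the gripper. Next: descend to just above the pad, then press in small steps.

```bash
python3 -m jog '[{"fingers":0,"slide":[1,3.5,25],"rotation":[0,0,-0.006]},{"fingers":0,"slide":[1,3.5,45],"rotation":[0,0,-0.006]},{"fingers":0,"slide":[1,3.5,54],"rotation":[0,0,-0.006]},{"fingers":0,"slide":[1,3.5,54],"rotation":[0,0,-0.006]},{"fingers":0,"slide":[1,3.5,54],"rotation":[0,0,-0.006]},{"fingers":0,"slide":[1,3.5,54],"rotation":[0,0,-0.006]}]'
python3 -c "
from h import *
to(602,-172.5,55,90.5)"
```

```text
time: 2.32
tool_pos: [0.6014, -0.1671, 0.0682]
tool_rot: [-0.007, 1.0, -0.0, 0.001]
contact_force: [-1.2, -0.7, -0.6]
opening: -0.005
grasp_force: 0.0
tcp [ 0.6014 -0.1671  0.0682] t 2.32 F [-1.2 -0.7 -0.6] slide [-0.5 -5.4 13.2] rot [-0.0005  0.0019  0.0062] rows 0.3 j [-0.27  0.59  0.1   1.08  0.   -0.29]
```

```bash
python3 -m jog '[{"fingers":0,"slide":[-0.5,-5.4,3],"rotation":[0,0,0.006]},{"fingers":0,"slide":[-0.5,-5.4,6],"rotation":[0,0,0.006]},{"fingers":0,"slide":[-0.5,-5.4,6],"rotation":[0,0,0.006]},{"fingers":0,"slide":[-0.5,-5.4,6],"rotation":[0,0,0.006]},{"fingers":0,"slide":[-0.5,-5.4,6],"rotation":[0,0,0.006]}]'
python3 -c "
from h import *
to(602,-172.5,55,90.5)"
```

```text
time: 2.73
tool_pos: [0.6012, -0.1729, 0.0609]
tool_rot: [-0.004, 1.0, -0.0, 0.0]
contact_force: [0.3, 0.4, -0.1]
opening: -0.003
grasp_force: 0.0
tcp [ 0.6012 -0.1729  0.0609] t 2.73 F [ 0.3  0.4 -0.1] slide [-0.8  0.4  5.9] rot [-0.      0.0002 -0.0007] rows 0.1 j [-0.28  0.6   0.1   1.07  0.   -0.29]
```

```bash
python3 -m jog '[{"fingers":0,"slide":[0,0,1],"rotation":[0,0,0]},{"fingers":0,"slide":[0,0,2],"rotation":[0,0,0]},{"fingers":0,"slide":[0,0,3],"rotation":[0,0,0]},{"fingers":0,"slide":[0,0,4],"rotation":[0,0,0]},{"fingers":0,"slide":[0,0,4],"rotation":[0,0,0]},{"fingers":0,"slide":[0,0,4],"rotation":[0,0,0]}]'
```

```text
time: 3.23
tool_pos: [0.6015, -0.1729, 0.0581]
tool_rot: [-0.004, 1.0, -0.0, 0.001]
contact_force: [-2.0, 0.4, 5.7]
opening: 0.001
grasp_force: 2.9
```

```bash
python3 -m jog '[{"fingers":0,"slide":[0,0,1],"rotation":[0,0,0]},{"fingers":0,"slide":[0,0,2],"rotation":[0,0,0]},{"fingers":0,"slide":[0,0,3],"rotation":[0,0,0]},{"fingers":0,"slide":[0,0,3],"rotation":[0,0,0]},{"fingers":0,"slide":[0,0,3],"rotation":[0,0,0]}]'
```

```text
time: 3.65
tool_pos: [0.6016, -0.1729, 0.0546]
tool_rot: [-0.004, 1.0, -0.0, 0.001]
contact_force: [-0.1, 0.0, 4.8]
opening: -0.002
grasp_force: 2.4
```

The side force has gone and the vertical force has dropped, so it has probably released. I'll press a little further and look.

```bash
python3 -m jog '[{"fingers":0,"slide":[0,0,0.7],"rotation":[0,0,0]},{"fingers":0,"slide":[0,0,0.7],"rotation":[0,0,0]},{"fingers":0,"slide":[0,0,0.7],"rotation":[0,0,0]},{"fingers":0,"slide":[0,0,0.7],"rotation":[0,0,0]}]'
python3 - <<'E'
from h import *
D=snapshot("scene");P=cloud("scene",D[1]);hsv=cv2.cvtColor(D[0],cv2.COLOR_RGB2HSV)
m=(P[...,0]>.4)&(P[...,0]<.58)&(P[...,1]>-.21)&(P[...,1]<-.13)&(P[...,2]>.07)&(P[...,2]<.095)&(D[1]>0)
q=P[m];print(len(q),cv2.minAreaRect((q[:,:2]*1000).astype(np.float32)),np.median(q,0),np.percentile(q[:,0],[1,99]))
cv2.imwrite("pics/scene1.png",cv2.resize(D[0][190:290,160:260,::-1],(600,600),interpolation=cv2.INTER_CUBIC))
E
```

```text
time: 3.98
tool_pos: [0.6016, -0.1729, 0.0537]
tool_rot: [-0.004, 1.0, -0.0, 0.001]
contact_force: [-1.7, 0.2, 5.2]
opening: -0.002
grasp_force: 2.6
279 ((508.2086181640625, -172.4299774169922), (49.53267288208008, 85.9599838256836), 89.35672760009766) [ 0.50195829 -0.17921473  0.08103917] [0.46851131 0.55084927]
```

View pics/scene1.png

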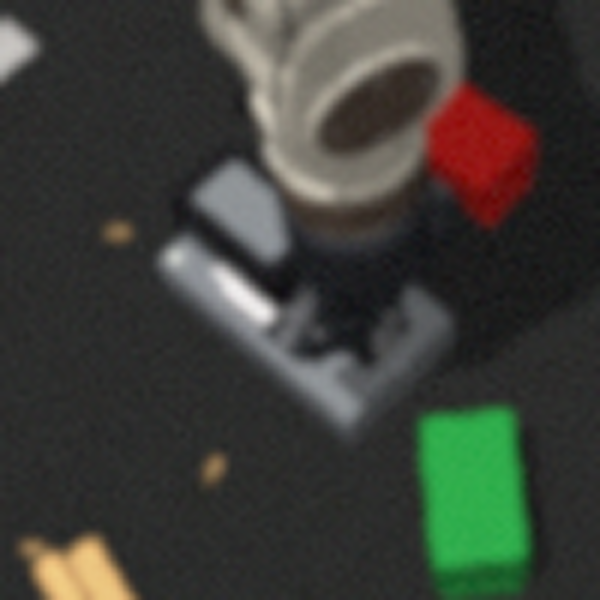

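The pack has moved from x≈521 to about 507.5, so it is free. Its light label lies just behind the gripper at (240,215) in the crop. Now up, open and over the pack.

```bash
python3 -m jog '[{"fingers":0,"slide":[0,0,-30],"rotation":[0,0,0]},{"fingers":40,"slide":[0,0,-70],"rotation":[0,0,0]},{"fingers":85,"slide":[30,0,-80],"rotation":[0,0,0]},{"fingers":85,"slide":[65,0,-80],"rotation":[0,0,0]},{"fingers":85,"slide":[94,0,-80],"rotation":[0,0,0]},{"fingers":85,"slide":[94,0,-80],"rotation":[0,0,0]},{"fingers":85,"slide":[94,0,-80],"rotation":[0,0,0]},{"fingers":85,"slide":[94,0,-80],"rotation":[0,0,0]},{"fingers":85,"slide":[94,0,-80],"rotation":[0,0,0]}]'
python3 -c "
from h import *
to(507.5,-172.7,46,90.5)"
```

```text
time: 4.78
tool_pos: [0.5085, -0.1738, 0.1331]
tool_rot: [-0.004, 1.0, -0.0, 0.001]
contact_force: [0.4, 0.2, -0.3]
opening: 0.993
grasp_force: 0.0
tcp [ 0.5085 -0.1738  0.1331] t 4.78 F [ 0.4  0.2 -0.3] slide [ 1.1  1.1 87.1] rot [-0.0003  0.0013 -0.0002] rows 2.1 j [-0.33  0.37 -0.07  1.12  0.   -0.34]
```

```bash
python3 -m jog '[{"fingers":85,"slide":[1,1,35],"rotation":[0,0,0]},{"fingers":85,"slide":[1,1,65],"rotation":[0,0,0]},{"fingers":85,"slide":[1,1,87],"rotation":[0,0,0]},{"fingers":85,"slide":[1,1,87],"rotation":[0,0,0]},{"fingers":85,"slide":[1,1,87],"rotation":[0,0,0]},{"fingers":85,"slide":[1,1,87],"rotation":[0,0,0]}]'
python3 -m jog '[{"fingers":60,"slide":[0,0,0],"rotation":[0,0,0]},{"fingers":40,"slide":[0,0,0],"rotation":[0,0,0]},{"fingers":40,"slide":[0,0,0],"rotation":[0,0,0]},{"fingers":40,"slide":[0,0,0],"rotation":[0,0,0]},{"fingers":40,"slide":[0,0,0],"rotation":[0,0,0]},{"fingers":40,"slide":[0,0,0],"rotation":[0,0,0]}]' 60
python3 -c "
from h import *
to(507.5,-172.7,46,90.5)"
```

```text
time: 5.28
tool_pos: [0.5078, -0.1729, 0.047]
tool_rot: [-0.004, 1.0, -0.0, 0.001]
contact_force: [1.1, -0.3, -0.4]
opening: 0.996
grasp_force: 0.0
time: 5.78
tool_pos: [0.5075, -0.1726, 0.0477]
tool_rot: [-0.004, 1.0, -0.0, 0.002]
contact_force: [0.5, 1.8, 6.1]
opening: 0.577
grasp_force: 61.8
tcp [ 0.5075 -0.1726  0.0477] t 5.78 F [0.5 1.8 6.1] slide [-0.  -0.1  1.7] rot [-0.0005  0.0033 -0.0001] rows 0.0 j [-0.33  0.46 -0.19  0.92  0.   -0.34]
```

```bash
python3 -m jog '[{"fingers":40,"slide":[0,0,-1],"rotation":[0,0,0]},{"fingers":40,"slide":[5,0,-1.2],"rotation":[0,0,0]},{"fingers":40,"slide":[12,0,-1.2],"rotation":[0,0,0]},{"fingers":40,"slide":[20,0,-1.2],"rotation":[0,0,0]},{"fingers":40,"slide":[30,0,-1.2],"rotation":[0,0,0]},{"fingers":40,"slide":[30,0,-1.2],"rotation":[0,0,0]}]'
python3 -m jog '[{"fingers":40,"slide":[10,0,0],"rotation":[0,0,0]},{"fingers":40,"slide":[20,0,0],"rotation":[0,0,0]},{"fingers":40,"slide":[32,0,0],"rotation":[0,0,0]},{"fingers":40,"slide":[32,0,0],"rotation":[0,0,0]},{"fingers":40,"slide":[32,0,0],"rotation":[0,0,0]},{"fingers":40,"slide":[32,0,0],"rotation":[0,0,0]}]'
python3 -c "
from h import *
to(445,-172.7,46,90.5)"
```

```text
time: 6.28
tool_pos: [0.4735, -0.1731, 0.0474]
tool_rot: [-0.004, 1.0, -0.0, -0.001]
contact_force: [-2.7, 0.0, 5.4]
opening: 0.576
grasp_force: 63.0
time: 6.78
tool_pos: [0.4427, -0.1732, 0.0473]
tool_rot: [-0.004, 1.0, -0.0, -0.001]
contact_force: [-3.3, 0.2, 5.7]
opening: 0.578
grasp_force: 63.5
tcp [ 0.4427 -0.1732  0.0473] t 6.78 F [-3.3  0.2  5.7] slide [-2.3  0.5  1.3] rot [-0.0002 -0.0023 -0.0013] rows 0.1 j [-0.37  0.36 -0.35  0.86 -0.   -0.38]
```

```bash
python3 -m jog '[{"fingers":40,"slide":[0,0,-5],"rotation":[0,0,0]},{"fingers":40,"slide":[0,0,-20],"rotation":[0,0,0]},{"fingers":40,"slide":[0,0,-45],"rotation":[0,0,0]},{"fingers":40,"slide":[0,0,-65],"rotation":[0,0,0]},{"fingers":40,"slide":[0,0,-65],"rotation":[0,0,0]},{"fingers":40,"slide":[0,0,-65],"rotation":[0,0,0]},{"fingers":40,"slide":[0,0,-65],"rotation":[0,0,0]}]'
python3 -c "
from h import *
to(465,244,112,84.8)"
```

```text
time: 7.37
tool_pos: [0.4433, -0.1726, 0.1108]
tool_rot: [-0.004, 1.0, 0.001, -0.001]
contact_force: [0.6, 0.3, -4.2]
opening: 0.576
grasp_force: 63.2
tcp [ 0.4433 -0.1726  0.1108] t 7.37 F [ 0.6  0.3 -4.2] slide [-25.2 416.4  -0.8] rot [ 0.0009 -0.0023  0.0992] rows 10.0 j [-0.37  0.29 -0.27  1.02  0.   -0.38]
```

```bash
python3 -m jog '[{"fingers":40,"slide":[0,10,0],"rotation":[0,0,0]},{"fingers":40,"slide":[-2,30,0],"rotation":[0,0,0.01]},{"fingers":40,"slide":[-4,60,0],"rotation":[0,0,0.02]},{"fingers":40,"slide":[-6,95,0],"rotation":[0,0,0.03]},{"fingers":40,"slide":[-8,130,0],"rotation":[0,0,0.04]},{"fingers":40,"slide":[-10,165,0],"rotation":[0,0,0.05]},{"fingers":40,"slide":[-12,200,0],"rotation":[0,0,0.06]},{"fingers":40,"slide":[-15,235,0],"rotation":[0,0,0.07]},{"fingers":40,"slide":[-18,270,0],"rotation":[0,0,0.08]},{"fingers":40,"slide":[-20,305,0],"rotation":[0,0,0.09]}]'
python3 -m jog '[{"fingers":40,"slide":[-1,35,0],"rotation":[0,0,0.009]},{"fingers":40,"slide":[-3,65,0],"rotation":[0,0,0.009]},{"fingers":40,"slide":[-4,90,0],"rotation":[0,0,0.009]},{"fingers":40,"slide":[-5,105,0],"rotation":[0,0,0.009]},{"fingers":40,"slide":[-5,111,0],"rotation":[0,0,0.009]},{"fingers":40,"slide":[-5,111,0],"rotation":[0,0,0.009]},{"fingers":40,"slide":[-5,111,0],"rotation":[0,0,0.009]},{"fingers":40,"slide":[-5,111,0],"rotation":[0,0,0.009]}]'
python3 - <<'E'
from h import *
to(465,244,112,84.8)
D=snapshot("scene");np.savez("pics/s2.npz",p=D[0],d=D[1]);E=snapshot("top");np.savez("pics/t2.npz",p=E[0],d=E[1])
f=lambda c:cv2.resize(c[...,::-1],(400,400),interpolation=cv2.INTER_CUBIC)
cv2.imwrite("pics/two2.png",np.hstack([f(D[0][110:210,240:340]),f(E[0][130:230,110:210])]))
E
```

```text
time: 8.2
tool_pos: [0.46, 0.1342, 0.1108]
tool_rot: [0.041, 0.999, -0.0, -0.001]
contact_force: [0.8, 0.3, -3.8]
opening: 0.575
grasp_force: 63.2
time: 8.87
tool_pos: [0.4751, 0.2407, 0.1118]
tool_rot: [0.046, 0.999, -0.001, -0.001]
contact_force: [-0.9, 0.0, -3.5]
opening: 0.577
grasp_force: 63.2
tcp [0.4751 0.2407 0.1118] t 8.87 F [-0.9  0.  -3.5] slide [10.4  2.4 -0.2] rot [-0.0014 -0.0013 -0.0016] rows 0.3 j [ 0.47  0.39 -0.11  1.07 -0.    0.56]
```

View pics/two2.png

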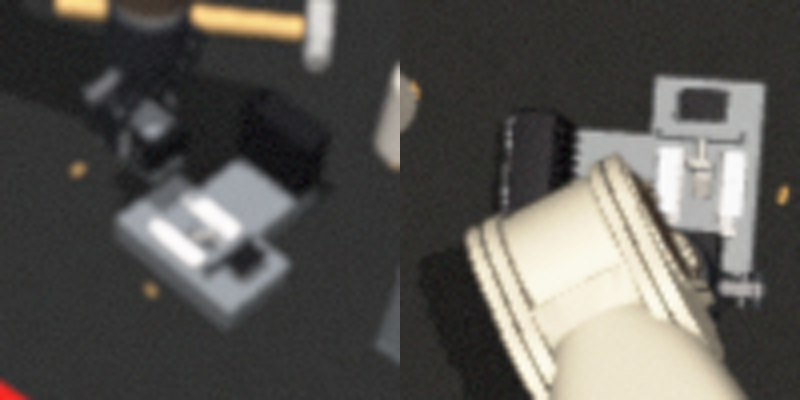

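The left half shows the pack in the gripper at (150,135), just before the lamp's rail. The right half shows the lamp's rail at (700,180), with the gripper at its near side. Down to the base now.

```bash
python3 -m jog '[{"fingers":40,"slide":[10.4,2.6,5],"rotation":[0,0,-0.0016]},{"fingers":40,"slide":[10.4,2.6,25],"rotation":[0,0,-0.0016]},{"fingers":40,"slide":[10.4,2.6,45],"rotation":[0,0,-0.0016]},{"fingers":40,"slide":[10.4,2.6,56],"rotation":[0,0,-0.0016]},{"fingers":40,"slide":[10.4,2.6,61],"rotation":[0,0,-0.0016]},{"fingers":40,"slide":[10.4,2.6,61],"rotation":[0,0,-0.0016]},{"fingers":40,"slide":[10.4,2.6,61],"rotation":[0,0,-0.0016]},{"fingers":40,"slide":[10.4,2.6,61],"rotation":[0,0,-0.0016]}]'
python3 -c "
from h import *
to(465,244.2,48,84.8)"
```

```text
time: 9.63
tool_pos: [0.4666, 0.2459, 0.0524]
tool_rot: [0.045, 0.999, 0.001, 0.001]
contact_force: [0.8, 0.2, -3.2]
opening: 0.578
grasp_force: 63.2
tcp [0.4666 0.2459 0.0524] t 9.63 F [ 0.8  0.2 -3.2] slide [ 1.5 -1.9  4.4] rot [0.0011 0.0019 0.0009] rows 0.1 j [ 0.49  0.44 -0.21  0.92 -0.    0.57]
```

```bash
python3 -m jog '[{"fingers":40,"slide":[0,-1.9,2],"rotation":[0,0,0]},{"fingers":40,"slide":[0,-1.9,4],"rotation":[0,0,0]},{"fingers":40,"slide":[0,-1.9,4],"rotation":[0,0,0]},{"fingers":40,"slide":[0,-1.9,4],"rotation":[0,0,0]},{"fingers":40,"slide":[0,-1.9,4],"rotation":[0,0,0]},{"fingers":40,"slide":[0,-1.9,4],"rotation":[0,0,0]}]'
python3 -c "
from h import *
to(465,244.2,48,84.8)"
```

```text
time: 10.13
tool_pos: [0.4655, 0.244, 0.0474]
tool_rot: [0.045, 0.999, 0.0, 0.0]
contact_force: [-0.5, 0.3, -3.6]
opening: 0.578
grasp_force: 63.2
tcp [0.4655 0.244  0.0474] t 10.13 F [-0.5  0.3 -3.6] slide [ 0.5  0.1 -0.6] rot [0.0001 0.0001 0.0017] rows 0.0 j [ 0.48  0.44 -0.22  0.91 -0.    0.57]
```

```bash
python3 -m jog '[{"fingers":40,"slide":[-5,0,0],"rotation":[0,0,0]},{"fingers":40,"slide":[-10,0,0],"rotation":[0,0,0]},{"fingers":40,"slide":[-15,0,0],"rotation":[0,0,0]},{"fingers":40,"slide":[-20,0,0],"rotation":[0,0,0]},{"fingers":40,"slide":[-25,0,0],"rotation":[0,0,0]},{"fingers":40,"slide":[-25,0,0],"rotation":[0,0,0]},{"fingers":40,"slide":[-25,0,0],"rotation":[0,0,0]}]'
python3 -c "
from h import *
to(544,237,47,84.8)"
```

```text
time: 10.72
tool_pos: [0.4916, 0.2422, 0.0475]
tool_rot: [0.045, 0.999, 0.001, 0.001]
contact_force: [2.1, 1.8, -3.0]
opening: 0.578
grasp_force: 63.4
tcp [0.4916 0.2422 0.0475] t 10.72 F [ 2.1  1.8 -3. ] slide [-52.7  -0.5   0.6] rot [0.0013 0.0018 0.0015] rows 1.3 j [ 0.46  0.48 -0.16  0.93  0.    0.55]
```

```bash
python3 -m jog '[{"fingers":40,"slide":[-4,-0.2,0.3],"rotation":[0,0,0]},{"fingers":40,"slide":[-8,-0.3,0.3],"rotation":[0,0,0]},{"fingers":40,"slide":[-12,-0.3,0.3],"rotation":[0,0,0]},{"fingers":40,"slide":[-16,-0.3,0.3],"rotation":[0,0,0]},{"fingers":40,"slide":[-16,-0.3,0.3],"rotation":[0,0,0]},{"fingers":40,"slide":[-16,-0.3,0.3],"rotation":[0,0,0]}]'
python3 -c "
from h import *
to(544,237,47,84.8)"
```

```text
time: 11.22
tool_pos: [0.5057, 0.2413, 0.0475]
tool_rot: [0.044, 0.999, 0.001, -0.001]
contact_force: [-3.1, 3.8, 2.5]
opening: 0.573
grasp_force: 64.0
tcp [0.5057 0.2413 0.0475] t 11.22 F [-3.1  3.8  2.5] slide [-38.5  -0.9   0.5] rot [ 0.0025 -0.0012  0.0026] rows 0.9 j [ 0.44  0.5  -0.12  0.95  0.    0.53]
```

```bash
python3 -m jog '[{"fingers":40,"slide":[0,0.8,0],"rotation":[0,0,0]},{"fingers":40,"slide":[-4,0.8,0],"rotation":[0,0,0]},{"fingers":40,"slide":[-8,0.8,0],"rotation":[0,0,0]},{"fingers":40,"slide":[-11,0.8,0],"rotation":[0,0,0]},{"fingers":40,"slide":[-11,0.8,0],"rotation":[0,0,0]},{"fingers":40,"slide":[-11,0.8,0],"rotation":[0,0,0]}]'
python3 -c "
from h import *
to(544,237,47,84.8)"
```

```text
time: 11.72
tool_pos: [0.516, 0.2404, 0.0475]
tool_rot: [0.044, 0.999, 0.001, -0.001]
contact_force: [-6.0, 2.9, 5.4]
opening: 0.577
grasp_force: 64.2
tcp [0.516  0.2404 0.0475] t 11.72 F [-6.   2.9  5.4] slide [-28.2  -1.    0.4] rot [ 0.0011 -0.0025  0.0023] rows 0.7 j [ 0.43  0.52 -0.09  0.96  0.    0.52]
```

```bash
python3 -m jog '[{"fingers":40,"slide":[-3,0.5,-0.4],"rotation":[0,0,0]},{"fingers":40,"slide":[-6,0.5,-0.4],"rotation":[0,0,0]},{"fingers":40,"slide":[-9,0.5,-0.4],"rotation":[0,0,0]},{"fingers":40,"slide":[-12,0.5,-0.4],"rotation":[0,0,0]},{"fingers":40,"slide":[-12,0.5,-0.4],"rotation":[0,0,0]},{"fingers":40,"slide":[-12,0.5,-0.4],"rotation":[0,0,0]}]'
python3 -c "
from h import *
to(544,237,47,84.8)"
```

```text
time: 12.22
tool_pos: [0.5285, 0.2395, 0.0476]
tool_rot: [0.044, 0.999, 0.0, -0.001]
contact_force: [-3.9, 3.3, 3.8]
opening: 0.576
grasp_force: 64.0
tcp [0.5285 0.2395 0.0476] t 12.22 F [-3.9  3.3  3.8] slide [-15.6  -1.1   0.5] rot [ 0.0004 -0.0014  0.0019] rows 0.4 j [ 0.42  0.54 -0.06  0.98  0.    0.51]
```

```bash
python3 -m jog '[{"fingers":40,"slide":[-2,0.5,-0.2],"rotation":[0,0,0]},{"fingers":40,"slide":[-4,0.5,-0.2],"rotation":[0,0,0]},{"fingers":40,"slide":[-4,0.5,-0.2],"rotation":[0,0,0]},{"fingers":40,"slide":[-4,0.5,-0.2],"rotation":[0,0,0]}]' 80
python3 -m jog '[{"fingers":40,"slide":[-2,0,0],"rotation":[0,0,0]},{"fingers":40,"slide":[-4,0,0],"rotation":[0,0,0]},{"fingers":40,"slide":[-4,0,0],"rotation":[0,0,0]},{"fingers":40,"slide":[-4,0,0],"rotation":[0,0,0]}]'
python3 -m jog '[{"fingers":40,"slide":[-2,0,0],"rotation":[0,0,0]},{"fingers":40,"slide":[-2,0,0],"rotation":[0,0,0]},{"fingers":40,"slide":[-2,0,0],"rotation":[0,0,0]}]'
```

```text
time: 12.55
tool_pos: [0.5304, 0.2394, 0.0476]
tool_rot: [0.044, 0.999, -0.0, -0.003]
contact_force: [-9.3, 2.2, 7.1]
opening: 0.572
grasp_force: 82.3
time: 12.88
tool_pos: [0.5332, 0.2391, 0.0476]
tool_rot: [0.044, 0.999, -0.0, -0.004]
contact_force: [-13.2, 2.5, 9.6]
opening: 0.573
grasp_force: 82.5
time: 13.13
tool_pos: [0.5344, 0.2391, 0.0476]
tool_rot: [0.044, 0.999, -0.0, -0.004]
contact_force: [-14.0, 2.6, 10.8]
opening: 0.573
grasp_force: 82.7
```

```bash
python3 -m jog '[{"fingers":40,"slide":[-1.5,0.2,-0.6],"rotation":[0,0,0]},{"fingers":40,"slide":[-3,0.2,-0.6],"rotation":[0,0,0]},{"fingers":40,"slide":[-3,0.2,-0.6],"rotation":[0,0,0]},{"fingers":40,"slide":[-3,0.2,-0.6],"rotation":[0,0,0]}]'
python3 -m jog '[{"fingers":40,"slide":[-1.5,0,-0.2],"rotation":[0,0,0]},{"fingers":40,"slide":[-2,0,-0.2],"rotation":[0,0,0]},{"fingers":40,"slide":[-2,0,-0.2],"rotation":[0,0,0]},{"fingers":40,"slide":[-2,0,-0.2],"rotation":[0,0,0]}]'
```

```text
time: 13.47
tool_pos: [0.5357, 0.239, 0.0477]
tool_rot: [0.044, 0.999, -0.0, -0.006]
contact_force: [-18.3, 3.6, 11.3]
opening: 0.578
grasp_force: 82.8
time: 13.8
tool_pos: [0.5366, 0.239, 0.0477]
tool_rot: [0.044, 0.999, -0.0, -0.007]
contact_force: [-19.3, 3.3, 11.0]
opening: 0.579
grasp_force: 82.8
```

```bash
python3 -m jog '[{"fingers":40,"slide":[0,0,-0.7],"rotation":[0,-0.012,0]},{"fingers":40,"slide":[-1,0,-0.7],"rotation":[0,-0.012,0]},{"fingers":40,"slide":[-2,0,-0.7],"rotation":[0,-0.012,0]},{"fingers":40,"slide":[-2,0,-0.7],"rotation":[0,-0.012,0]},{"fingers":40,"slide":[-2,0,-0.7],"rotation":[0,-0.012,0]}]'
python3 -c "
from h import *
to(544,237,47,84.8)"
```

```text
time: 14.22
tool_pos: [0.5386, 0.2387, 0.0476]
tool_rot: [0.044, 0.999, -0.001, -0.001]
contact_force: [-17.1, 3.9, 7.9]
opening: 0.574
grasp_force: 82.9
tcp [0.5386 0.2387 0.0476] t 14.22 F [-17.1   3.9   7.9] slide [-5.5 -1.2  0.5] rot [-0.0012 -0.0027  0.0036] rows 0.1 j [ 0.42  0.55 -0.03  0.99  0.    0.5 ]
```

Levelling the tool helped: it is further in, with less force. I'll continue in small steps.

```bash
python3 -m jog '[{"fingers":40,"slide":[-1,0.2,-0.3],"rotation":[0,-0.003,0]},{"fingers":40,"slide":[-2,0.2,-0.3],"rotation":[0,-0.003,0]},{"fingers":40,"slide":[-2,0.2,-0.3],"rotation":[0,-0.003,0]},{"fingers":40,"slide":[-2,0.2,-0.3],"rotation":[0,-0.003,0]}]'
python3 -m jog '[{"fingers":40,"slide":[-1,0,-0.2],"rotation":[0,-0.003,0]},{"fingers":40,"slide":[-1,0,-0.2],"rotation":[0,-0.003,0]},{"fingers":40,"slide":[-1,0,-0.2],"rotation":[0,-0.003,0]}]'
```

```text
time: 14.55
tool_pos: [0.5396, 0.2386, 0.0475]
tool_rot: [0.043, 0.999, -0.001, -0.001]
contact_force: [-19.1, 3.9, 8.5]
opening: 0.576
grasp_force: 83.1
time: 14.8
tool_pos: [0.5401, 0.2385, 0.0475]
tool_rot: [0.043, 0.999, -0.001, 0.0]
contact_force: [-19.5, 4.6, 8.4]
opening: 0.574
grasp_force: 83.0
```

```bash
python3 -m jog '[{"fingers":40,"slide":[-1,0.1,-0.2],"rotation":[0,-0.002,0]},{"fingers":40,"slide":[-1.5,0.1,-0.2],"rotation":[0,-0.002,0]},{"fingers":40,"slide":[-1.5,0.1,-0.2],"rotation":[0,-0.002,0]}]'
python3 -m jog '[{"fingers":40,"slide":[-1,0,-0.2],"rotation":[0,-0.002,0]},{"fingers":40,"slide":[-1,0,-0.2],"rotation":[0,-0.002,0]},{"fingers":40,"slide":[-1,0,-0.2],"rotation":[0,-0.002,0]}]'
```

```text
time: 15.05
tool_pos: [0.5408, 0.2385, 0.0476]
tool_rot: [0.043, 0.999, -0.001, 0.0]
contact_force: [-21.4, 5.0, 8.6]
opening: 0.574
grasp_force: 82.9
time: 15.3
tool_pos: [0.5415, 0.2384, 0.0475]
tool_rot: [0.043, 0.999, -0.001, 0.001]
contact_force: [-21.2, 5.4, 8.8]
opening: 0.574
grasp_force: 82.9
```

```bash
cat >> h.py <<'E'
def pad():
    for n in("top","scene"):
        p,d=snapshot(n);P=cloud(n,d);v=cv2.cvtColor(p,cv2.COLOR_RGB2HSV)[...,2]
        m=(abs(P[...,0]-.617)<.009)&(abs(P[...,1]-.232)<.012)&(P[...,2]>.035)&(P[...,2]<.075)&(d>0)
        o=np.load(f"pics/{n}0.npz");Q=cloud(n,o['d']);k=(abs(Q[...,0]-.617)<.009)&(abs(Q[...,1]-.232)<.012)&(Q[...,2]>.035)&(Q[...,2]<.075)
        print(n,'pad z now',m.sum(),np.median(P[m][:,2]).round(4) if m.any() else None,'at start',k.sum(),np.median(Q[k][:,2]).round(4))
E
python3 -m jog '[{"fingers":40,"slide":[-1,0.5,-0.2],"rotation":[0,-0.002,0]},{"fingers":40,"slide":[-1.5,0.5,-0.2],"rotation":[0,-0.002,0]},{"fingers":40,"slide":[-1.5,0.5,-0.2],"rotation":[0,-0.002,0]}]'
python3 -c "
from h import *
pad()"
```

```text
time: 15.55
tool_pos: [0.5424, 0.2384, 0.0475]
tool_rot: [0.043, 0.999, -0.002, 0.001]
contact_force: [-22.1, 3.9, 8.7]
opening: 0.573
grasp_force: 82.8
top pad z now 45 0.06 at start 43 0.0605
scene pad z now 31 0.0601 at start 27 0.0598
```

The lamp's pad is back at its rest height (60 mm), and the travel fits home. I'll confirm by easing back and checking that the catch holds.

```bash
python3 -m jog '[{"fingers":40,"slide":[1,0,0],"rotation":[0,0.004,0]},{"fingers":40,"slide":[2,0,0],"rotation":[0,0.008,0]},{"fingers":40,"slide":[3,0,0],"rotation":[0,0.008,0]},{"fingers":40,"slide":[3,0,0],"rotation":[0,0.008,0]},{"fingers":40,"slide":[3,0,0],"rotation":[0,0.008,0]}]'
python3 -m jog '[{"fingers":40,"slide":[1,0,0],"rotation":[0,0.004,0]},{"fingers":40,"slide":[2,0,0],"rotation":[0,0.006,0]},{"fingers":40,"slide":[3,0,0],"rotation":[0,0.006,0]},{"fingers":40,"slide":[3,0,0],"rotation":[0,0.006,0]},{"fingers":40,"slide":[3,0,0],"rotation":[0,0.006,0]}]'
python3 -m jog '[{"fingers":40,"slide":[1,0,0],"rotation":[0,0.004,0]},{"fingers":40,"slide":[2,0,0],"rotation":[0,0.006,0]},{"fingers":40,"slide":[3,0,0],"rotation":[0,0.006,0]},{"fingers":40,"slide":[3,0,0],"rotation":[0,0.006,0]},{"fingers":40,"slide":[3,0,0],"rotation":[0,0.006,0]}]'
python3 -c "
from h import *
pad();to(544,237,47,84.8)"
```

```text
time: 16.07
tool_pos: [0.5423, 0.2384, 0.0476]
tool_rot: [0.044, 0.999, -0.001, 0.0]
contact_force: [-16.7, 2.7, 3.4]
opening: 0.574
grasp_force: 82.2
time: 16.48
tool_pos: [0.542, 0.2384, 0.0476]
tool_rot: [0.044, 0.999, -0.001, -0.0]
contact_force: [-8.6, 3.4, -2.3]
opening: 0.569
grasp_force: 82.7
time: 16.9
tool_pos: [0.5395, 0.2387, 0.0476]
tool_rot: [0.044, 0.999, -0.001, -0.003]
contact_force: [-8.2, 2.8, -1.8]
opening: 0.571
grasp_force: 82.7
top pad z now 43 0.0612 at start 43 0.0605
scene pad z now 32 0.0599 at start 27 0.0598
tcp [0.5395 0.2386 0.0476] t 17.0 F [-9.2  2.1 -2.4] slide [-4.6 -1.2  0.6] rot [-0.0029 -0.0058  0.0024] rows 0.1 j [ 0.42  0.56 -0.02  1.    0.    0.5 ]
```

```bash
python3 -m jog '[{"fingers":40,"slide":[1,0,0],"rotation":[0,0,0]},{"fingers":40,"slide":[2,0,0],"rotation":[0,0,0]},{"fingers":40,"slide":[2,0,0],"rotation":[0,0,0]},{"fingers":40,"slide":[2,0,0],"rotation":[0,0,0]}]'
python3 -c "
from h import *
pad();to(544,237,47,84.8)"
```

```text
time: 17.33
tool_pos: [0.539, 0.2387, 0.0476]
tool_rot: [0.044, 0.999, -0.001, -0.002]
contact_force: [-5.6, 1.8, -6.1]
opening: 0.574
grasp_force: 83.5
top pad z now 46 0.0607 at start 43 0.0605
scene pad z now 28 0.0595 at start 27 0.0598
tcp [0.5391 0.2387 0.0476] t 17.43 F [-5.6  1.9 -7.4] slide [-5.1 -1.3  0.6] rot [-0.0028 -0.003   0.0018] rows 0.1 j [ 0.42  0.55 -0.03  0.99 -0.    0.51]
```

```bash
python3 -m jog '[{"fingers":40,"slide":[1,0,0.5],"rotation":[0,0,0]},{"fingers":40,"slide":[2,0,0.5],"rotation":[0,0,0]},{"fingers":40,"slide":[2,0,0.5],"rotation":[0,0,0]},{"fingers":40,"slide":[2,0,0.5],"rotation":[0,0,0]}]'
python3 -m jog '[{"fingers":40,"slide":[1,0,0.5],"rotation":[0,0,0]},{"fingers":40,"slide":[1.5,0,0.5],"rotation":[0,0,0]},{"fingers":40,"slide":[1.5,0,0.5],"rotation":[0,0,0]},{"fingers":40,"slide":[1.5,0,0.5],"rotation":[0,0,0]}]'
```

```text
time: 17.77
tool_pos: [0.5389, 0.2388, 0.0478]
tool_rot: [0.045, 0.999, -0.001, 0.0]
contact_force: [-2.4, 1.5, -13.0]
opening: 0.574
grasp_force: 84.4
time: 18.1
tool_pos: [0.5387, 0.2391, 0.0481]
tool_rot: [0.045, 0.999, -0.001, 0.002]
contact_force: [1.6, -1.7, -19.1]
opening: 0.57
grasp_force: 85.3
```

The position holds at 0.539 while the force passes through zero, so the catch has the pack. I'll relieve the lift, let go, and back off upward.

```bash
python3 -m jog '[{"fingers":40,"slide":[-1.2,0,1],"rotation":[0,0,0]},{"fingers":40,"slide":[-1.2,0,2],"rotation":[0,0,0]},{"fingers":40,"slide":[-1.2,0,2],"rotation":[0,0,0]},{"fingers":40,"slide":[-1.2,0,2],"rotation":[0,0,0]}]' 30
python3 -m jog '[{"fingers":55,"slide":[0,0,0],"rotation":[0,0,0]},{"fingers":68,"slide":[0,0,0],"rotation":[0,0,0]},{"fingers":80,"slide":[0,0,0],"rotation":[0,0,0]},{"fingers":80,"slide":[0,0,0],"rotation":[0,0,0]},{"fingers":80,"slide":[0,0,0],"rotation":[0,0,0]}]'
python3 -c "
from h import *
pad();to(538.7,238.7,150,84.8)"
```

```text
time: 18.43
tool_pos: [0.5389, 0.2391, 0.048]
tool_rot: [0.045, 0.999, -0.001, 0.001]
contact_force: [-5.5, -3.1, -7.1]
opening: 0.573
grasp_force: 86.6
time: 18.85
tool_pos: [0.5415, 0.2405, 0.0487]
tool_rot: [0.044, 0.999, 0.001, 0.004]
contact_force: [-0.3, 0.2, 0.9]
opening: 0.936
grasp_force: 0.0
top pad z now 44 0.0611 at start 43 0.0605
scene pad z now 24 0.0598 at start 27 0.0598
tcp [0.5407 0.2401 0.0479] t 18.95 F [ 0.3 -0.4  0.2] slide [   1.3   -1.5 -102.1] rot [0.0009 0.0056 0.0017] rows 2.5 j [ 0.42  0.55 -0.03  0.98 -0.    0.51]
```

Up slowly, then back toward the base so the top camera can see the pack.

```bash
python3 -m jog '[{"fingers":80,"slide":[0,-1.5,-8],"rotation":[0,0,0]},{"fingers":80,"slide":[0,-1.5,-25],"rotation":[0,0,0]},{"fingers":80,"slide":[0,-1.5,-60],"rotation":[0,0,0]},{"fingers":80,"slide":[0,-1.5,-100],"rotation":[0,0,0]},{"fingers":80,"slide":[35,-1.5,-110],"rotation":[0,0,0]},{"fingers":80,"slide":[75,-1.5,-110],"rotation":[0,0,0]},{"fingers":80,"slide":[115,-1.5,-110],"rotation":[0,0,0]},{"fingers":80,"slide":[150,-1.5,-110],"rotation":[0,0,0]},{"fingers":80,"slide":[150,-1.5,-110],"rotation":[0,0,0]},{"fingers":80,"slide":[150,-1.5,-110],"rotation":[0,0,0]}]'
python3 - <<'E'
from h import *
pad()
I=[]
for n in("top","scene"):
    p,d=snapshot(n);P=cloud(n,d)
    m=(P[...,0]>.45)&(P[...,0]<.62)&(P[...,1]>.19)&(P[...,1]<.29)&(P[...,2]>.07)&(P[...,2]<.095)&(d>0)
    q=P[m];r=cv2.minAreaRect((q[:,:2]*1000).astype(np.float32)) if len(q) else None;print(n,len(q),r,np.median(q[:,2]))
    c=p[130:230,110:210] if n=="top" else p[110:210,240:340]
    I.append(cv2.resize(c[...,::-1],(400,400),interpolation=cv2.INTER_CUBIC))
cv2.imwrite("pics/end.png",np.hstack(I));print(ctrl.state()['tool_pos'])
E
```

```text
time: 19.78
tool_pos: [0.3887, 0.2517, 0.1573]
tool_rot: [0.043, 0.999, 0.0, 0.002]
contact_force: [1.0, -0.2, 0.5]
opening: 0.937
grasp_force: 0.0
top pad z now 49 0.0611 at start 43 0.0605
scene pad z now 27 0.0606 at start 27 0.0598
top 474 ((537.9595336914062, 237.2979736328125), (50.909393310546875, 83.5708999633789), 84.29698181152344) 0.08267345902296475
scene 265 ((539.6134643554688, 238.2646484375), (51.7429313659668, 86.02901458740234), 85.0981674194336) 0.0815997117855145
[0.39163642 0.2519956  0.15696065]
```

View pics/end.png

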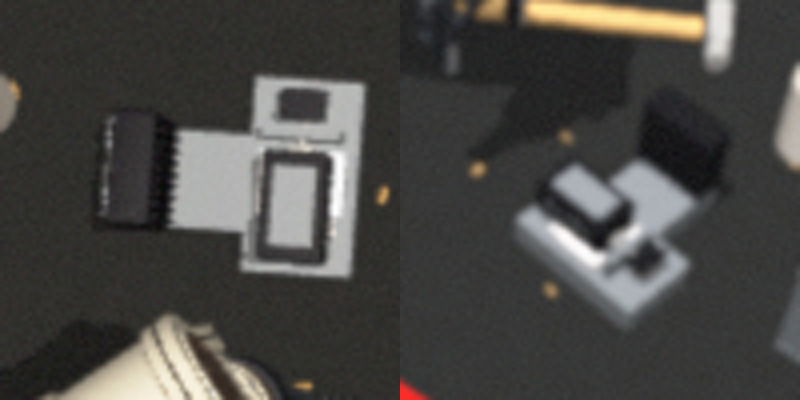

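The pack sits in the lamp's rail at (293,207) in the left half, 5 mm short of the origin and inside the catch's ±7 mm range. It did not move when released, the pad is up, and the robot is clear, so I'm handing in.

```bash
python3 -c "
from workcell import ctrl
print(ctrl.close_job())"
```

```text
the job is handed in; nothing more can be done
None
```

The battery pack is out of the charger and held by the lamp's catch, the gripper is clear, and the job was handed in at about 20 s; the hand-in returned no verdict.

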